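# Swing the papaya shredder over the mortar

### The job

Get the papaya shredder ready to work: push its drum door shut until it clicks home on its catch, and draw the spring index pin, swing the shredder round and let the pin drop fully home in the hole that puts the spout over the clay mortar. Leave the mortar, the bowl and everything else standing where they are.

Things in the scene. Friction and masses are not known exactly. Their poses are not given: they have to be found in the camera images.
- swivel_base: The shredder's fixed round aluminium index flange, 292 mm across, 18 mm thick, screwed to the platform; origin at the centre of its underside, on the swivel axis, z up. Six brass-bushed holes, 11 mm wide for the round-ended 8 mm pin, lie on a circle of 130 mm radius about the axis, one every 60 degrees.
- shredder (a joint): Swivel angle of the whole shredder on its flange, rad, counter-clockwise from above; 0 at the start, with the pin seated. The holes come every 1.047 rad (60 degrees); it stops at +-2.4. It turns stiffly (0.2 N m) and stays where it is left; a pin in its hole locks it but for about 0.012 rad of play either way.
- hopper_mouth (a point): Centre of the square hopper's mouth, 315 mm high, 2 mm from the swivel axis. Below it: drum housing 116 x 110 mm (z 150 to 265), column, turntable 200 mm across. Seen from behind, the spout pointing away: drum door on the left; crank with wooden handle hanging on the right, out to 145 mm from the axis; index pin at the back, straight opposite the spout.
- spout_mouth (a point): Mid-width of the spout's lower end, 210 mm from the swivel axis and 140 mm above the platform (clears the mortar's rim).
- index_pin (a joint): Lift of the spring index pin, m: 0 fully home, 9 mm deep in its hole; 0.009 clear of it, or riding on the flange between holes; 0.013 upper stop. Its spring pushes down with 5 N at 0, 10 N at 0.013. The pin rides on the shredder: lifted by its knob, it can draw the shredder round by the same knob; let go within about 1.5 mm of a hole's centre it drops in by itself.
- index_knob (a point): Place to grip the pin's upright black knob: on the pin's axis, 130 mm behind the swivel axis, 66 mm above the platform when the pin is home. Round stem 26 mm across (z 52 to 80 mm) under a cap 34 mm across (z 80 to 88); below it a bush 24 mm across (z 33 to 50) on a lug 40 mm wide, top at z 33. It turns with the shredder, not on its own axis.
- drum_door (a joint): Opening angle of the drum door, rad: 0 shut and seated on its ball catch, more as it swings out, at most 1.7; upright hinge at the housing's rear edge. It moves easily and stays where left. Below about 0.1 rad it meets the catch; some 4 N at its knob push it over the catch at about 0.035 rad, then the ball draws it home to 0.
- door_hinge (a point): Point on the door's upright hinge axis, 210 mm above the platform. The door is an aluminium plate 116 mm wide and 92 mm high (z 164 to 256 mm), outer face 6 mm outside the hinge axis. Shut, it runs from the hinge parallel to the spout's direction; it opens counter-clockwise seen from above.
- door_knob (a point): Centre of the outer end face of the door's round black knob (24 mm across), 210 mm above the platform, 85 mm along the door from the hinge axis and 22 mm outside it.
- mortar: Clay mortar, terracotta, 125 mm high, 180 mm across the rim, foot 110 mm across, about 2.6 kg; origin at the centre of its underside. It stands 235 mm from the swivel axis, 60 degrees to one side or the other of where the spout points at the start.
- mortar_mouth (a point): Centre of the mortar's mouth, level with its rim; the opening is 156 mm across.
- bowl: Thin aluminium mixing bowl, 75 mm high and 180 mm across the rim; origin at the centre of its underside. It stands on the other side of the spout from the mortar. Leave it.
- steaming_pot: Bulging aluminium steaming pot with the woven bamboo cone in its mouth, 315 mm high, 280 mm across the top; origin at the centre of its underside. Leave it.
- food_cover: Dome-shaped ribbed plastic food cover, 330 mm across and 164 mm high with its button; origin at the centre of its underside. Leave it.
- pestle: Hardwood pestle lying on the platform, 250 mm long and 42 mm thick, along its own x; origin under its middle. Leave it.

How it is judged:
By the outcome, as a careful person would: the job done as asked, in the order asked, and still so for the second after the job is handed in, with the robot touching nothing.
It also fails if it takes over 58 s, if anything falls off the work surface, if the arm or the gripper's body presses on something with over 40 N, if the wrist force passes 120 N, or if a joint passes its speed limit or range.

### The arm

A 6-joint arm with a two-finger parallel gripper is mounted at the origin on the work surface. World frame = base frame: x ahead of the robot, y to its left, z up, the work surface at z = 0. Lengths are in m, angles in rad, forces in N, time in s.
With the tool pointing down it reaches from about 0.35 to 0.85 m from the base axis. Payload 8.1 kg.
Tool frame: the origin (TCP) lies at the very end of the fingers, on their centre line; the grasp point (between the pads) lies 19 mm behind it; x points along the fingers, y is the direction in which the jaws open and shut, and the axes are right-handed (so a half turn about x gives the same grasp; the last joint's range is limited). The gripper opens to 93 mm and grips with 3 to 60 N. Pads are 15 mm wide; open, the fingers measure 128 mm over their backs; the gripper's body (75 mm by 188 mm) begins 65 mm behind the grasp point.
Start: joints at [-1.22, 0.13, 1.488, -0, 1.523, -0.085], TCP at [0.253, -0.544, 0.219] pointing down, gripper open.
Joint ranges: [-2.96, 2.96], [-0.89, 2.26], [0.02, 2.5], [-1.34, 4.48], [0, 2.73], [-2.66, 2.66]. Speed limits (rad/s): [2.39, 2.39, 2.79, 3.14, 3.14, 3.14].

### API

Orientations are given as a rotation vector (axis times angle).
In Python, from plant import * gives the robot as it stands. The module is installed in compiled form; this text tells all that it offers.
- The arm moves only by the tool apply_moves, never from a script. Its argument "series" is a list of rows, each an object with "jaw": the gripper's target within -1 to 1 (shut at 1, half-way at 0, fully open at -1); "linear": the shift along the tool's x, y, z normalised to -1 to 1, where 1 is 0.6 m, a list of three; "roll": the turn about the tool's x normalised to -1 to 1, where 1 is 30 degrees. A call has 1 to 20 rows; each row is the pose to reach, as a shift and turn from the pose measured when the call began, along the tool's axes at that moment; what a row does not reach only later rows make up. A row lasts 1/8 s, in which the tool goes at most 62.5 mm and 10.7 degrees, less where a joint would pass 70% of its speed; a pose out of reach is approached as far as the arm can. A call with a number of a shift or a turn outside -1 to 1 is refused whole. A call with a gripper value outside its range is refused whole. The fingers move at their own pace and stop on an object; "force" is the grip in N (left out, the last holds). Time passes only in rows, so rows that repeat a pose let the fingers close. It gives the time, the measured TCP pose, the force and the opening at its end, in the units of the state.
- read_state(): the state, without advancing time (a new reading comes with each control period).
- read_camera(name): name is "side" or "top" or "wrist"; returns a dict with "pixels" (480x640x3 uint8, blue, green, red), "intrinsics" (3x3 intrinsics, pixels), "rvec" (rotation vector, rad) and "tvec" (3), from world to camera coordinates, as OpenCV has them; the wrist camera has in their place "tool_from_camera" (4x4, takes a point from camera to tool coordinates, whose origin is the TCP and whose axes are the tool frame's). Camera axes: x right, y down, z forward; pixel columns grow to the right and rows downward; lengths in m; the calibration is good to about 2 mm. A picture is of the moment at which its call begins: read the wrist's pose just before it. There is no depth.
- close_job(): hands the job in, once; it reports no verdict.
The state is a dict: "t": time; "q": joint angles; "dq": joint speeds; "joint_torque": joint torques, N m; "tool_pos": TCP position; "orientation": TCP orientation; "force": force on the tool from outside, world axes, zero at the start; "wrist_torque": the same for the moment, N m; "opening": finger opening in m.
Only numpy, scipy, OpenCV 4.12 (cv2) and the standard library are available. Lean on these libraries where they do the work, as an engineer would, in place of code of your own. Each camera call takes 0.05 s, during which the arm holds its last target. There are 200 camera calls.

## Working session

There is one attempt and no reset: what is moved stays moved. The work goes in short steps, Python scripts to look and compute and a tool call to move; the robot and the scene stay as the last step left them, time stands still between calls to the robot, and variables do not carry over. Pictures are saved under pics/ and viewed, about 8 in all and at most 12, crops included, and the job is handed in when it is done.

Besides the shell and the picture viewer there is one more tool, called after "Request:" as a command line: name --argument value ..., lists and objects as JSON in quotes. apply_moves: Moves the arm, as the interface text tells. Its arguments: {"type":"object","properties":{"series":{"type":"array"},"force":{"type":"number"}},"required":["series"]}

```bash
mkdir -p pics
python3 - <<'E'
from plant import *
import cv2
s=read_state(); print(s)
for n in("top","side"):
    c=read_camera(n); cv2.imwrite(f"pics/{n}0.png",c["pixels"]); print(n,c["intrinsics"],c["rvec"],c["tvec"])
E
```

```text
{'t': 0.0, 'q': array([-1.22039444e+00,  1.31159852e-01,  1.48929510e+00,  8.98806016e-06,
        1.52298528e+00, -8.54025131e-02]), 'dq': array([ 0.00022426, -0.00048224, -0.00063694, -0.00060158, -0.00101258,
        0.00130256]), 'joint_torque': array([-3.09508896e-04, -5.59844685e+01, -4.91753483e+01,  7.66977668e-02,
        3.57816217e-02, -2.04415192e-04]), 'tool_pos': array([ 0.25310808, -0.54336717,  0.21757954]), 'orientation': array([ 1.98076074,  0.44048709, -1.98123793]), 'force': array([-0.14546243, -0.04059952,  0.65909846]), 'wrist_torque': array([-0.01490247,  0.02349498, -0.02096117]), 'opening': 0.09298517750239224}
top [[482.80638683   0.         317.08207724]
 [  0.         482.80638683 235.57891232]
 [  0.           0.           1.        ]] [ 2.19157492 -2.15225058  0.14161944] [-0.00938601  0.57357742  1.59444379]
side [[468.46680632   0.         315.55310431]
 [  0.         468.46680632 240.2698635 ]
 [  0.           0.           1.        ]] [ 0.59380175 -2.61530815  1.20987462] [0.49833916 0.30149162 1.43638244]
```

View pics/top0.png

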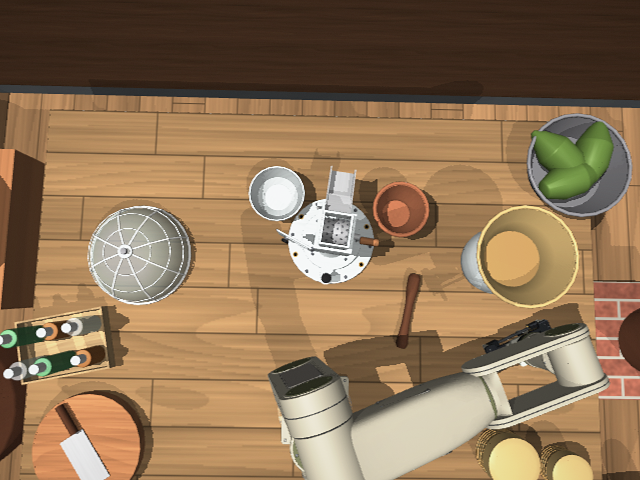

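View pics/side0.png

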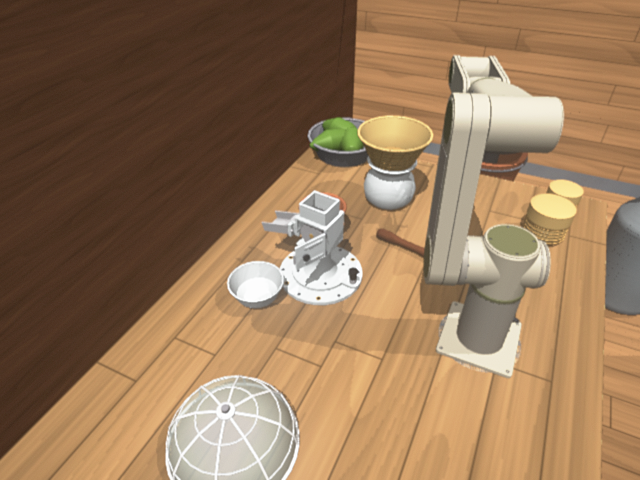

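The top view shows the shredder at about (331,241), with the spout pointing away from the robot and the mortar to its right at (401,209), so it turns clockwise. The pin knob is at (326,278), the door is open to the left with its tip near (279,232), and the bowl is at (277,193).

```bash
cat > h.py <<'E'
import cv2, numpy as np
from scipy.spatial.transform import Rotation as R
def cam(c, state=None):
    """K, camera->world rotation, camera centre"""
    if "rvec" in c:
        M=cv2.Rodrigues(np.array(c["rvec"],float))[0]; return c["intrinsics"],M.T,-M.T@np.ravel(c["tvec"])
    T=c["tool_from_camera"]; W=R.from_rotvec(state["orientation"]).as_matrix()
    return c["intrinsics"],W@T[:3,:3],W@T[:3,3]+state["tool_pos"]
def onplane(C,uv,z):
    K,Rw,o=C; d=Rw@np.linalg.solve(K,[*uv,1.0]); return o+d*(z-o[2])/d[2]
def proj(C,p):
    K,Rw,o=C; q=K@(Rw.T@(np.array(p)-o)); return q[:2]/q[2]
E
python3 - <<'E'
from plant import *
from h import *
c=read_camera("top"); C=cam(c); im=c["pixels"]; g=im.max(2)
hsv=cv2.cvtColor(im,cv2.COLOR_BGR2HSV)
# knob
m=np.zeros_like(g); m[268:288,315:340]=(g[268:288,315:340]<60)*255
n,l,s,ce=cv2.connectedComponentsWithStats(m); print(s[1:],ce[1:])
k=ce[1+np.argmax(s[1:,4])]; print("knob",onplane(C,k,.088))
# dark hole: bushings brass; flange contour
w=((hsv[...,1]<50)&(g>120)).astype(np.uint8)*255; w[:, :285]=0;w[:,378:]=0;w[:196]=0;w[290:]=0
cs=max(cv2.findContours(w,cv2.RETR_EXTERNAL,cv2.CHAIN_APPROX_NONE)[0],key=cv2.contourArea)
hp=cv2.convexHull(cs)[:,0]; P=np.array([onplane(C,p,.018)[:2] for p in hp])
from scipy.optimize import least_squares
f=least_squares(lambda a:np.hypot(*(P-a).T)-.146,P.mean(0),loss='soft_l1',f_scale=.002); print("axis",f.x,np.abs(f.fun).mean())
r=((hsv[...,0]<14)&(hsv[...,1]>120)&(g>90)).astype(np.uint8); r[:, :370]=0;r[:,432:]=0;r[:178]=0;r[:,:]*=1;r[240:]=0
p=cv2.moments(r); print("mortar", onplane(C,(401,209),.125))
print("bowl",onplane(C,(277,193),.075), "spout",onplane(C,(341,170),.15),"doortip",onplane(C,(279,232),.256),"hopper",onplane(C,(337,231),.315))
big=cv2.resize(im[150:300,230:430],(800,600),interpolation=cv2.INTER_CUBIC); cv2.imwrite("pics/top1.png",big)
s=read_camera("side"); S=cam(s); print(proj(S,onplane(C,k,.088)))
b=cv2.resize(s["pixels"][180:315,220:400],(800,600),interpolation=cv2.INTER_CUBIC); cv2.imwrite("pics/side1.png",b)
E
```

```text
[[322 274   9   9  68]] [[325.88235294 277.76470588]]
knob [ 0.43111944 -0.02874126  0.088     ]
axis [ 0.56065447 -0.0449289 ] 0.002571722995321511
mortar [ 0.65409479 -0.26504234  0.125     ]
bowl [0.70799996 0.13672807 0.075     ] spout [ 0.77134425 -0.06937345  0.15      ] doortip [0.55671676 0.11546446 0.256     ] hopper [ 0.55562165 -0.04943705  0.315     ]
[352.53776375 270.40281472]
```

View pics/top1.png

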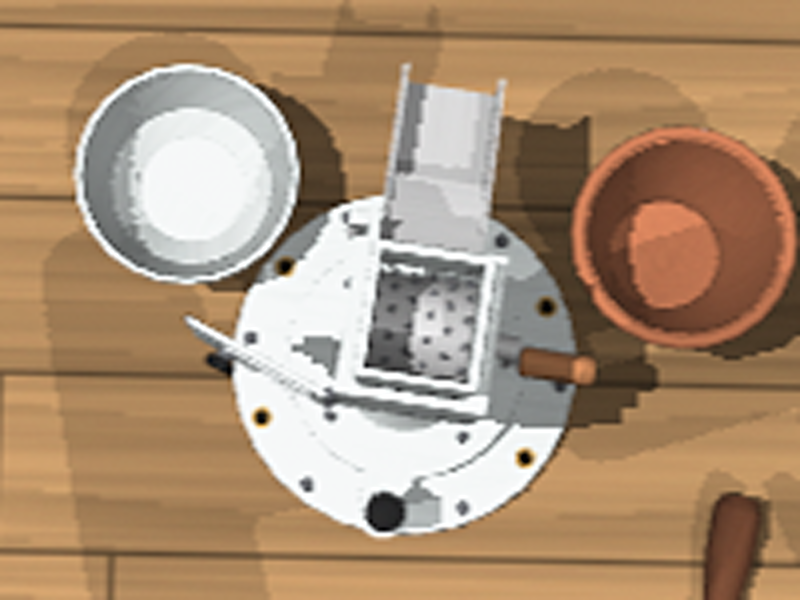

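View pics/side1.png

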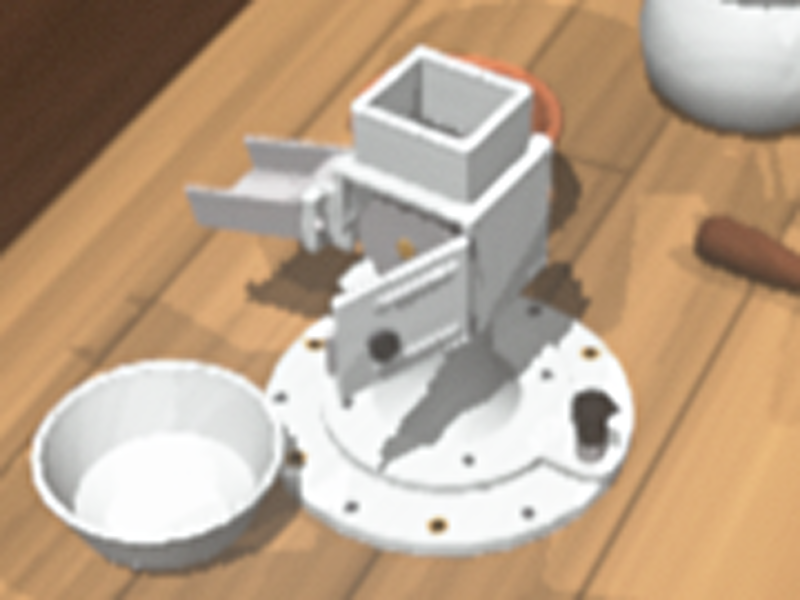

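The top crop shows four brass holes at (286,266), (262,416), (525,458) and (546,306), the pin knob at (387,511), and the door hinge at (333,396) with the door knob at (217,361). The side crop shows the door standing open with its knob at (384,347). Next I compute the geometry.

Run:
```python
from plant import *
from h import *
c=read_camera("top"); C=cam(c); S=cam(read_camera("side"))
t=lambda x,y:(230+x/4-.4,150+y/4-.4)
H=np.array([onplane(C,t(*p),.018)[:2] for p in [(286,266),(525,458),(262,416),(546,306)]])
ax=(H.sum(0))/4; print("axis",ax,"r",np.hypot(*(H-ax).T),"ang",np.degrees(np.arctan2(*(H-ax).T[::-1])))
k=onplane(C,(325.9,277.8),.088)[:2]; d=ax-k; print("knob r",np.hypot(*d),"spout dir",np.degrees(np.arctan2(d[1],d[0])))
ch=onplane(C,(401,209),.125)[:2]-ax; print("mortar r, ang",np.hypot(*ch),np.degrees(np.arctan2(ch[1],ch[0])))
# door knob triangulated
def tri(a,b):
    A=[];B=[]
    for (K,Rw,o),uv in((C,a),(S,b)):
        d=Rw@np.linalg.solve(K,[*uv,1.]);d/=np.linalg.norm(d);P=np.eye(3)-np.outer(d,d);A.append(P);B.append(P@o)
    return np.linalg.lstsq(np.vstack(A),np.hstack(B),rcond=None)[0]
dk=tri(t(213,360),(220+384*.225,180+347*.225)); print("doorknob",dk, onplane(C,t(213,360),.21))
print("hinge",onplane(C,t(333,396),.256),"tip",onplane(C,t(188,318),.256))
s=read_state();print(R.from_rotvec(s["orientation"]).as_matrix().round(3))
```

```text
axis [ 0.56142114 -0.04611247] r [0.12986318 0.1305165  0.12973517 0.12974288] ang [  52.15260089 -128.01568694  112.14470403  -67.52100433]
knob r 0.13155814864051824 spout dir -7.561869421571024
mortar r, ang 0.23773660758286078 -67.05691816552083
doorknob [0.53545986 0.10456038 0.21329856] [0.53951428 0.10624227 0.21      ]
hinge [0.5102433  0.01641182 0.256     ] tip [0.56505765 0.12263949 0.256     ]
[[-0.     0.422 -0.907]
 [ 0.001 -0.907 -0.422]
 [-1.    -0.001 -0.   ]]
```

Request:
apply_moves --series '[{"jaw":1,"linear":[-0.133,-0.45,-0.35],"roll":-0.5},{"jaw":1,"linear":[-0.133,-0.45,-0.35],"roll":-0.5},{"jaw":1,"linear":[-0.133,-0.45,-0.35],"roll":-0.5},{"jaw":1,"linear":[-0.133,-0.878,-0.678],"roll":-1},{"jaw":1,"linear":[-0.133,-0.878,-0.678],"roll":-1},{"jaw":1,"linear":[-0.133,-0.878,-0.678],"roll":-1},{"jaw":1,"linear":[-0.133,-0.878,-0.678],"roll":-1},{"jaw":1,"linear":[-0.133,-0.878,-0.678],"roll":-1},{"jaw":1,"linear":[-0.133,-0.878,-0.678],"roll":-1},{"jaw":1,"linear":[-0.133,-0.878,-0.678],"roll":-1},{"jaw":1,"linear":[-0.133,-0.878,-0.678],"roll":-1},{"jaw":1,"linear":[-0.133,-0.878,-0.678],"roll":-1},{"jaw":1,"linear":[-0.133,-0.878,-0.678],"roll":-1},{"jaw":1,"linear":[-0.133,-0.878,-0.678],"roll":-1}]'

```text
t: 2.05
tool_pos: [0.3996, 0.1044, 0.2984]
orientation: [1.645, 0.854, -1.645]
force: [-0.2, -0.1, 0.5]
opening: 0.0009
```

Request:
apply_moves --series '[{"jaw":1,"linear":[0.08,0.046,-0.036],"roll":-0.45},{"jaw":1,"linear":[0.163,0.092,-0.0725],"roll":-0.907},{"jaw":1,"linear":[0.163,0.092,-0.0725],"roll":-0.907},{"jaw":1,"linear":[0.163,0.092,-0.0725],"roll":-0.907},{"jaw":1,"linear":[0.163,0.092,-0.0725],"roll":-0.907}]'

```text
t: 2.68
tool_pos: [0.4703, 0.1076, 0.2017]
orientation: [1.314, 1.138, -1.311]
force: [-0.2, 0.3, -0.7]
opening: 0.0004
```

Run:
```python
from plant import *
from h import *
s=read_state();print(s["tool_pos"],R.from_rotvec(s["orientation"]).as_matrix().round(3).tolist(),s["force"])
a=read_camera("side");b=read_camera("wrist"); print(b["tool_from_camera"].round(3).tolist())
cv2.imwrite("pics/m1.png",np.hstack([cv2.resize(a["pixels"][150:330,220:460],(440,330)),cv2.resize(b["pixels"],(360,330))]))
# door push path, tool axes relative to now
W=R.from_rotvec(s["orientation"]).as_matrix(); h=np.array([.511,.017])
for f in (115,105,95,85,75,65,55,45,38,32,27,24,21.5,19.4):
    w=np.radians(f-7.8); p=np.r_[h+.091*np.array([np.cos(w),np.sin(w)]),.200]
    print(f,p.round(3),(W.T@(p-s["tool_pos"])/.6).round(3))
```

```text
[0.47027298 0.1075902  0.20171043] [[0.002, 0.99, -0.141], [0.001, -0.141, -0.99], [-1.0, 0.002, -0.001]] [-0.21783226  0.30675184 -0.7273481 ]
[[0.001, -0.262, 0.965, -0.165], [1.0, 0.001, -0.0, 0.001], [-0.001, 0.965, 0.262, -0.072], [0.0, 0.0, 0.0, 1.0]]
115 [0.484 0.104 0.2  ] [0.003 0.024 0.003]
105 [0.5   0.107 0.2  ] [ 0.003  0.048 -0.006]
95 [0.515 0.108 0.2  ] [ 0.003  0.074 -0.011]
85 [0.531 0.106 0.2  ] [ 0.003  0.101 -0.011]
75 [0.546 0.101 0.2  ] [ 0.003  0.127 -0.007]
65 [0.56  0.093 0.2  ] [0.003 0.152 0.002]
55 [0.573 0.084 0.2  ] [0.003 0.175 0.015]
45 [0.583 0.072 0.2  ] [0.003 0.195 0.032]
38 [0.59  0.063 0.2  ] [0.003 0.208 0.046]
32 [0.594 0.054 0.2  ] [0.003 0.217 0.059]
27 [0.597 0.047 0.2  ] [0.003 0.223 0.07 ]
24 [0.598 0.042 0.2  ] [0.003 0.227 0.077]
21.5 [0.599 0.039 0.2  ] [0.003 0.229 0.083]
19.4 [0.6   0.035 0.2  ] [0.003 0.231 0.089]
```

View pics/m1.png

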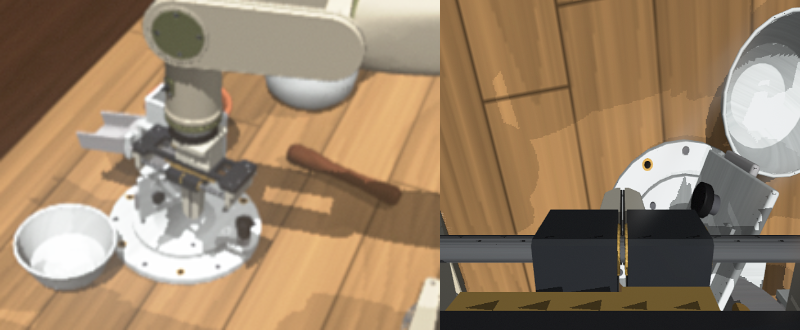

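The wrist picture shows the closed fingers upright, with the door and its knob just ahead of them on the tool's +y side. Now I sweep the door.

Request:
apply_moves --series '[{"jaw":1,"linear":[0.003,0.024,0.003],"roll":0},{"jaw":1,"linear":[0.003,0.048,-0.006],"roll":0},{"jaw":1,"linear":[0.003,0.074,-0.011],"roll":0},{"jaw":1,"linear":[0.003,0.101,-0.011],"roll":0},{"jaw":1,"linear":[0.003,0.127,-0.007],"roll":0},{"jaw":1,"linear":[0.003,0.152,0.002],"roll":0},{"jaw":1,"linear":[0.003,0.175,0.015],"roll":0},{"jaw":1,"linear":[0.003,0.195,0.032],"roll":0},{"jaw":1,"linear":[0.003,0.208,0.046],"roll":0},{"jaw":1,"linear":[0.003,0.217,0.059],"roll":0},{"jaw":1,"linear":[0.003,0.223,0.07],"roll":0},{"jaw":1,"linear":[0.003,0.225,0.077],"roll":0},{"jaw":1,"linear":[0.003,0.225,0.077],"roll":0}]'

```text
t: 4.4
tool_pos: [0.5978, 0.0437, 0.2006]
orientation: [1.314, 1.138, -1.308]
force: [1.1, 2.1, -1.3]
opening: 0.0008
```

Request:
apply_moves --series '[{"jaw":1,"linear":[0,0,0.003],"roll":0},{"jaw":1,"linear":[0,0,0.006],"roll":0},{"jaw":1,"linear":[0,0,0.009],"roll":0},{"jaw":1,"linear":[0,0,0.009],"roll":0}]'

```text
t: 4.9
tool_pos: [0.5971, 0.0383, 0.2007]
orientation: [1.314, 1.138, -1.308]
force: [1.6, 1.9, 0.2]
opening: 0.0005
```

Request:
apply_moves --series '[{"jaw":1,"linear":[0,0,0.003],"roll":0},{"jaw":1,"linear":[0,0,0.006],"roll":0},{"jaw":1,"linear":[0,0,0.009],"roll":0},{"jaw":1,"linear":[0,0,0.009],"roll":0}]'

```text
t: 5.4
tool_pos: [0.5972, 0.0379, 0.2009]
orientation: [1.319, 1.144, -1.301]
force: [7.1, 20.6, -2.9]
opening: 0.0002
```

Run:
```python
from plant import *
from h import *
s=read_state();print(s["tool_pos"],s["force"])
b=read_camera("wrist");C=cam(b,s);cv2.imwrite("pics/w2.png",b["pixels"])
```

```text
[0.59719593 0.03789513 0.20090174] [ 7.11864426 20.62318312 -2.86610589]
```

View pics/w2.png

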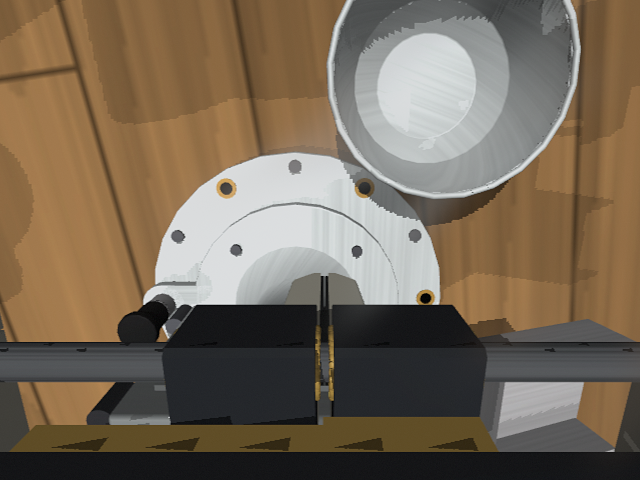

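The wrist picture shows the door shut behind the fingers. The hard stop at 20 N lies at the offset expected for a shut door. Next I retract and go over the pin knob.

Request:
apply_moves --series '[{"jaw":1,"linear":[0,0,-0.09],"roll":0},{"jaw":1,"linear":[0,0,-0.09],"roll":0},{"jaw":1,"linear":[-0.22,0,-0.09],"roll":0},{"jaw":1,"linear":[-0.22,0,-0.09],"roll":0},{"jaw":1,"linear":[-0.22,0,-0.09],"roll":0},{"jaw":0,"linear":[-0.22,-0.257,0.147],"roll":-0.3},{"jaw":-0.5,"linear":[-0.22,-0.257,0.147],"roll":-0.6},{"jaw":-0.5,"linear":[-0.22,-0.257,0.147],"roll":-1},{"jaw":-0.5,"linear":[-0.22,-0.257,0.147],"roll":-1},{"jaw":-0.5,"linear":[-0.22,-0.257,0.147],"roll":-1},{"jaw":-0.5,"linear":[-0.22,-0.257,0.147],"roll":-1},{"jaw":-0.5,"linear":[-0.22,-0.257,0.147],"roll":-1}]'

```text
t: 6.95
tool_pos: [0.4321, -0.0291, 0.3308]
orientation: [0.928, 1.369, -0.911]
force: [-0.1, -0.3, 0.1]
opening: 0.0657
```

Request:
apply_moves --series '[{"jaw":-0.5,"linear":[0,0,0],"roll":-0.35},{"jaw":-0.5,"linear":[0,0,0],"roll":-0.7},{"jaw":-0.5,"linear":[0,0,0],"roll":-1},{"jaw":-0.5,"linear":[0,0,0],"roll":-1},{"jaw":-0.5,"linear":[0,0,0],"roll":-1}]'

```text
t: 7.58
tool_pos: [0.4323, -0.0289, 0.3306]
orientation: [0.527, 1.506, -0.511]
force: [0.1, -0.4, -0.7]
opening: 0.0697
```

Request:
apply_moves --series '[{"jaw":-0.5,"linear":[0,0,0],"roll":-0.35},{"jaw":-0.5,"linear":[0,0,0],"roll":-0.7},{"jaw":-0.5,"linear":[0,0,0],"roll":-1},{"jaw":-0.5,"linear":[0,0,0],"roll":-1},{"jaw":-0.5,"linear":[0,0,0],"roll":-1}]'

```text
t: 8.2
tool_pos: [0.4323, -0.0288, 0.3305]
orientation: [0.121, 1.564, -0.106]
force: [0.5, 0.2, -0.2]
opening: 0.0703
```

Run:
```python
from plant import *
from h import *
s=read_state();W=R.from_rotvec(s["orientation"]).as_matrix();print(s["t"],s["tool_pos"],W.round(3).tolist(),s["force"],s["q"],s["opening"])
b=read_camera("wrist");C=cam(b,s)
print("pred knob px",proj(C,[.432,-.0286,.088]))
a=read_camera("side")["pixels"]
cv2.imwrite("pics/w3.png",np.hstack([cv2.resize(b["pixels"],(440,330)),cv2.resize(a[170:320,220:384],(360,330))]))
```

```text
8.2 [ 0.43234402 -0.02881137  0.33054263] [[0.004, 0.144, 0.99], [0.009, 0.99, -0.144], [-1.0, 0.01, 0.003]] [ 0.45876114  0.17959326 -0.20022243] [-0.19357393 -0.34929842  1.73181326  0.00996214  1.75646678 -1.6183146 ] 0.07032040903620249
pred knob px [322.36067989 200.21884251]
```

View pics/w3.png

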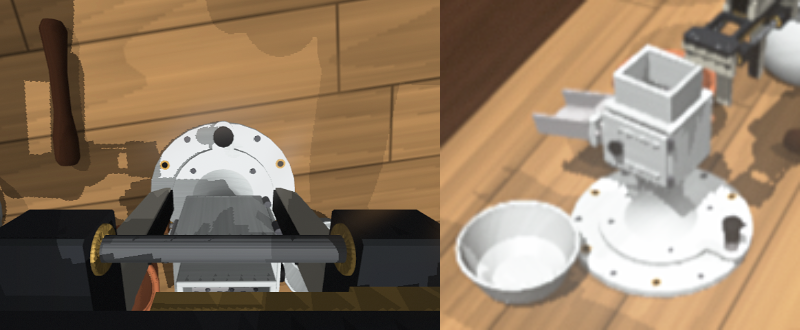

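The side picture shows the door flush and shut. In the wrist picture the pin knob is at about (324,199), where the prediction was (322,200). Now I descend and grip.

Request:
apply_moves --series '[{"jaw":-0.5,"linear":[0.4,0,0],"roll":0},{"jaw":-0.5,"linear":[0.4,0,0],"roll":0},{"jaw":-0.5,"linear":[0.4,0,0],"roll":0},{"jaw":-0.5,"linear":[0.4,0,0],"roll":0},{"jaw":-0.5,"linear":[0.4,0,0],"roll":0},{"jaw":-0.5,"linear":[0.472,0,0],"roll":0},{"jaw":-0.5,"linear":[0.472,0,0],"roll":0},{"jaw":-0.5,"linear":[0.472,0,0],"roll":0},{"jaw":1,"linear":[0.472,0,0],"roll":0},{"jaw":1,"linear":[0.472,0,0],"roll":0},{"jaw":1,"linear":[0.472,0,0],"roll":0},{"jaw":1,"linear":[0.472,0,0],"roll":0},{"jaw":1,"linear":[0.472,0,0],"roll":0},{"jaw":1,"linear":[0.472,0,0],"roll":0}]' --force 35

```text
t: 10.05
tool_pos: [0.4337, -0.0262, 0.0475]
orientation: [0.119, 1.564, -0.104]
force: [-1.4, -0.5, 2.9]
opening: 0.0327
```

Request:
apply_moves --series '[{"jaw":1,"linear":[0,0,0],"roll":0},{"jaw":1,"linear":[0,0,0],"roll":0},{"jaw":1,"linear":[0,0,0],"roll":0}]'

```text
t: 10.42
tool_pos: [0.4337, -0.0263, 0.0475]
orientation: [0.119, 1.564, -0.104]
force: [-0.0, -0.4, 3.2]
opening: 0.0328
```

Run:
```python
from plant import *
from h import *
s=read_state();W=R.from_rotvec(s["orientation"]).as_matrix();print(s["t"],s["tool_pos"],W.round(3).tolist(),s["force"],s["opening"])
# arc: clockwise 60 deg in two halves; tool shift (z axis ~ to swivel axis), r=.13
for a in (5,10,15,20,25,30):
    t=np.radians(a); print(a, "y",round(.13*np.sin(t)/.6,4),"z",round(.13*(1-np.cos(t))/.6,4))
b=read_camera("wrist");cv2.imwrite("pics/w4.png",b["pixels"])
```

```text
10.425 [ 0.43366674 -0.02625569  0.04754949] [[0.005, 0.142, 0.99], [0.009, 0.99, -0.142], [-1.0, 0.01, 0.003]] [-0.02571361 -0.36422753  3.22886692] 0.032827551060364536
5 y 0.0189 z 0.0008
10 y 0.0376 z 0.0033
15 y 0.0561 z 0.0074
20 y 0.0741 z 0.0131
25 y 0.0916 z 0.0203
30 y 0.1083 z 0.029
```

View pics/w4.png

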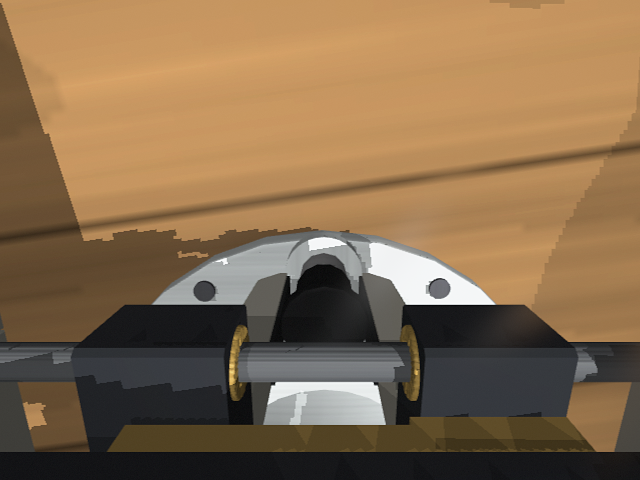

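The grip reads 33 mm, so the pads are on the 34 mm cap and not the stem. I reopen, go 7 mm lower and close on the stem.

Request:
apply_moves --series '[{"jaw":0,"linear":[0,0,0],"roll":0},{"jaw":0,"linear":[0,0,0],"roll":0},{"jaw":0,"linear":[0.012,-0.002,-0.002],"roll":0},{"jaw":0,"linear":[0.012,-0.002,-0.002],"roll":0},{"jaw":1,"linear":[0.012,-0.002,-0.002],"roll":0},{"jaw":1,"linear":[0.012,-0.002,-0.002],"roll":0},{"jaw":1,"linear":[0.012,-0.002,-0.002],"roll":0},{"jaw":1,"linear":[0.012,-0.002,-0.002],"roll":0}]' --force 35

```text
t: 11.48
tool_pos: [0.4322, -0.0271, 0.0403]
orientation: [0.119, 1.564, -0.104]
force: [0.2, 0.9, -0.8]
opening: 0.0329
```

Request:
apply_moves --series '[{"jaw":1,"linear":[-0.005,0,0],"roll":0},{"jaw":1,"linear":[-0.01,0,0],"roll":0},{"jaw":1,"linear":[-0.015,0,0],"roll":0},{"jaw":1,"linear":[-0.018,0,0],"roll":0},{"jaw":1,"linear":[-0.018,0,0],"roll":0}]' --force 55

```text
t: 12.1
tool_pos: [0.4321, -0.0271, 0.051]
orientation: [0.119, 1.564, -0.104]
force: [3.1, 1.2, -9.9]
opening: 0.0323
```

Run:
```python
from plant import *
from h import *
s=read_state();print(s["t"],s["tool_pos"],s["force"],s["wrist_torque"],s["opening"])
a=read_camera("side")["pixels"];b=read_camera("wrist")["pixels"]
cv2.imwrite("pics/s5.png",np.hstack([cv2.resize(b[200:440,160:480],(440,330)),cv2.resize(a[235:305,310:390],(360,330),interpolation=cv2.INTER_CUBIC)]))
```

```text
12.1 [ 0.43208075 -0.02709255  0.0509853 ] [ 3.13885023  1.23346526 -9.90808425] [ 0.17221211 -0.76440399  0.10160462] 0.032276262837207546
```

View pics/s5.png

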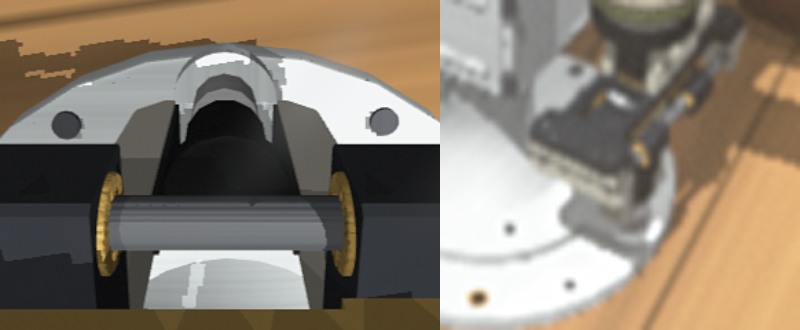

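The pin is drawn: it lifted about 10.7 mm at 9.9 N, which matches the spring. Now I swing 30° clockwise, the first half.

Request:
apply_moves --series '[{"jaw":1,"linear":[0,0.0095,0.0002],"roll":0.083},{"jaw":1,"linear":[0,0.0189,0.0008],"roll":0.167},{"jaw":1,"linear":[0,0.0376,0.0033],"roll":0.333},{"jaw":1,"linear":[0,0.0561,0.0074],"roll":0.5},{"jaw":1,"linear":[0,0.0741,0.0131],"roll":0.667},{"jaw":1,"linear":[0,0.0916,0.0203],"roll":0.833},{"jaw":1,"linear":[0,0.1083,0.029],"roll":1},{"jaw":1,"linear":[0,0.1083,0.029],"roll":1},{"jaw":1,"linear":[0,0.1083,0.029],"roll":1}]'

```text
t: 13.32
tool_pos: [0.4578, 0.0346, 0.0512]
orientation: [0.528, 1.508, -0.512]
force: [1.4, 1.0, -9.1]
opening: 0.0325
```

```bash
cat > arc.py <<'E'
from plant import *
from h import *
s=read_state();W=R.from_rotvec(s["orientation"]).as_matrix();p=s["tool_pos"]
ax=np.array([.5614,-.0461]);d=p[:2]-ax;a0=np.degrees(np.arctan2(d[1],d[0]));r0=np.hypot(*d)
print(s["t"],p,s["force"],s["opening"],"ang",a0,"r",r0,"yaw y",np.degrees(np.arctan2(W[1,1],W[0,1])))
for a in np.linspace(a0,112.2,7)[1:]:
    t=np.radians(a);q=np.r_[ax+.130*np.array([np.cos(t),np.sin(t)]),p[2]]
    print(round(a,1),(W.T@(q-p)/.6).round(4),"roll",round((a0-a)/30,3))
E
python3 arc.py
```

```text
13.325 [0.45783738 0.03460086 0.05117172] [ 1.44277723  0.9886336  -9.11353429] 0.03249952852600395 ang 142.0726035672159 r 0.13129297510365492 yaw y 51.95320149371045
137.1 [0.0002 0.0188 0.0029] roll 0.166
132.1 [0.0003 0.0375 0.0053] roll 0.332
127.1 [0.0005 0.0559 0.0094] roll 0.498
122.2 [0.0006 0.0738 0.015 ] roll 0.664
117.2 [0.0008 0.0912 0.0221] roll 0.83
112.2 [0.0009 0.108  0.0307] roll 0.996
```

Request:
apply_moves --series '[{"jaw":1,"linear":[0,0.0188,0.001],"roll":0.166},{"jaw":1,"linear":[0,0.0375,0.0035],"roll":0.332},{"jaw":1,"linear":[0,0.056,0.0077],"roll":0.498},{"jaw":1,"linear":[0,0.074,0.0134],"roll":0.664},{"jaw":1,"linear":[0,0.0914,0.0206],"roll":0.83},{"jaw":1,"linear":[0,0.1082,0.0293],"roll":0.996},{"jaw":1,"linear":[0,0.1082,0.0293],"roll":0.996},{"jaw":1,"linear":[0,0.1082,0.0293],"roll":0.996}]'

```text
t: 14.32
tool_pos: [0.5108, 0.0749, 0.0513]
orientation: [0.927, 1.372, -0.912]
force: [-2.4, 3.5, -9.8]
opening: 0.0322
```

```bash
python3 arc.py
python3 - <<'E'
from plant import *
from h import *
a=read_camera("top")["pixels"]
b=read_camera("side")["pixels"]
cv2.imwrite("pics/t6.png",np.hstack([cv2.resize(a[150:300,230:430],(440,330)),cv2.resize(b[170:320,220:384],(360,330))]))
E
```

```text
14.325 [0.510799   0.07486146 0.05127483] [-2.39900462  3.46759255 -9.76921041] 0.03223026630450651 ang 112.70069387468007 r 0.1311187863812726 yaw y 22.203913814064933
112.6 [-0.      0.0003  0.0019] roll 0.003
112.5 [-0.      0.0006  0.0019] roll 0.006
112.5 [-0.      0.001   0.0019] roll 0.008
112.4 [-0.      0.0013  0.0019] roll 0.011
112.3 [-0.      0.0016  0.0019] roll 0.014
112.2 [-0.      0.0019  0.0019] roll 0.017
```

View pics/t6.png

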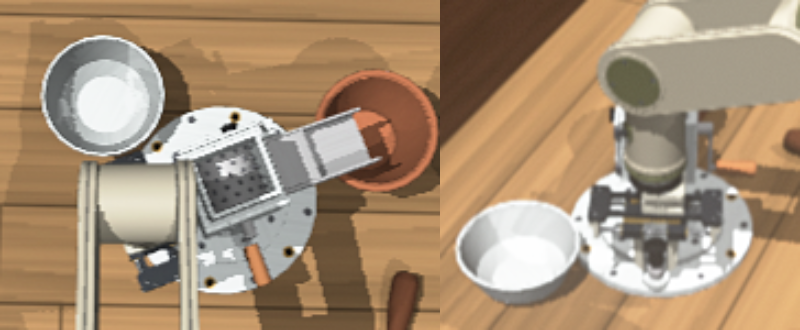

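The top view shows the spout over the mortar, with the bowl untouched. I correct by about 1 mm and lower the pin.

Request:
apply_moves --series '[{"jaw":1,"linear":[0,0.002,0.001],"roll":0},{"jaw":1,"linear":[0,0.002,0.001],"roll":0},{"jaw":1,"linear":[0.004,0.002,0.001],"roll":0},{"jaw":1,"linear":[0.008,0.002,0.001],"roll":0},{"jaw":1,"linear":[0.008,0.002,0.001],"roll":0}]'

```text
t: 15.05
tool_pos: [0.511, 0.0749, 0.0462]
orientation: [0.927, 1.374, -0.913]
force: [-6.3, 3.6, -8.6]
opening: 0.0325
```

Request:
apply_moves --series '[{"jaw":1,"linear":[0.004,0,0],"roll":0},{"jaw":1,"linear":[0.008,0,0],"roll":0},{"jaw":1,"linear":[0.008,0,0],"roll":0},{"jaw":1,"linear":[0.008,0,0],"roll":0}]'

```text
t: 15.55
tool_pos: [0.5109, 0.075, 0.0415]
orientation: [0.927, 1.374, -0.913]
force: [-4.8, 2.2, -4.6]
opening: 0.0326
```

The force follows the spring all the way down, so the pin is in the hole. I release it and rise.

Request:
apply_moves --series '[{"jaw":0.1,"linear":[0,0,0],"roll":0},{"jaw":-0.5,"linear":[0,0,0],"roll":0},{"jaw":-0.5,"linear":[0,0,0],"roll":0},{"jaw":-0.5,"linear":[0,0,0],"roll":0},{"jaw":-0.5,"linear":[-0.1,0,0],"roll":0},{"jaw":-0.5,"linear":[-0.2,0,0],"roll":0},{"jaw":-0.5,"linear":[-0.3,0,0],"roll":0},{"jaw":-0.5,"linear":[-0.4,0,0],"roll":0},{"jaw":-0.5,"linear":[-0.4,0,0],"roll":0},{"jaw":-0.5,"linear":[-0.4,0,-0.25],"roll":0},{"jaw":-0.5,"linear":[-0.4,0,-0.25],"roll":0},{"jaw":-0.5,"linear":[-0.4,0,-0.25],"roll":0},{"jaw":-0.5,"linear":[-0.4,0,-0.25],"roll":0}]'

```text
t: 17.18
tool_pos: [0.4534, 0.2127, 0.2819]
orientation: [0.924, 1.376, -0.912]
force: [0.5, 0.6, -0.5]
opening: 0.0699
```

Run:
```python
from plant import *
from h import *
s=read_state();print(s["t"],s["tool_pos"],s["force"])
t=read_camera("top");S=read_camera("side");w=read_camera("wrist")
print("wrist pred knob home",proj(cam(w,s),[.5123,.0743,.088]),"lifted9",proj(cam(w,s),[.5123,.0743,.097]))
C=cam(S); print("side pred home",proj(C,[.5123,.0743,.088]),"+9",proj(C,[.5123,.0743,.097]),"mid bush",proj(C,[.5123,.0743,.033]))
a=cv2.resize(t["pixels"][150:300,230:430],(400,300),interpolation=cv2.INTER_CUBIC)
b=cv2.resize(w["pixels"],(400,300)); c=cv2.resize(S["pixels"][170:320,220:420],(400,300)); u,v=proj(C,[.5123,.0743,.06]).astype(int)
d=cv2.resize(S["pixels"][v-24:v+24,u-32:u+32],(400,300),interpolation=cv2.INTER_CUBIC)
cv2.imwrite("pics/f7.png",np.vstack([np.hstack([a,b]),np.hstack([c,d])]))
```

```text
17.175 [0.45335914 0.21271471 0.28191105] [ 0.49023809  0.64919272 -0.4861614 ]
wrist pred knob home [324.40326267 347.86076059] lifted9 [324.42946521 352.47304915]
side pred home [316.80967232 283.10397852] +9 [316.78140378 281.11943773] mid bush [316.97778757 294.90620266]
```

View pics/f7.png

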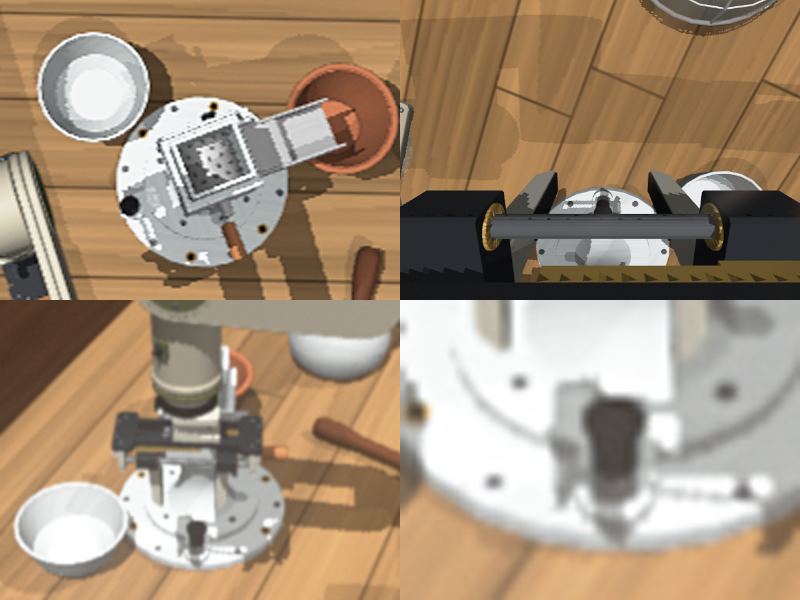

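The composite shows the spout over the mortar in the top view and the bowl, mortar and pestle in place. The pin knob stands low in the side crop at about (615,440). I clear the arm out of the way and compare the knob height with the start, numerically.

Request:
apply_moves --series '[{"jaw":-0.5,"linear":[-0.167,0,0],"roll":0},{"jaw":-0.5,"linear":[-0.167,-0.217,0.09],"roll":0},{"jaw":-0.5,"linear":[-0.167,-0.217,0.09],"roll":0},{"jaw":-0.5,"linear":[-0.167,-0.217,0.09],"roll":0},{"jaw":-0.5,"linear":[-0.167,-0.217,0.09],"roll":0},{"jaw":-0.5,"linear":[-0.167,-0.217,0.09],"roll":0}]'

```text
t: 18.08
tool_pos: [0.3551, 0.1102, 0.3811]
orientation: [0.927, 1.374, -0.916]
force: [0.2, -0.1, -0.0]
opening: 0.0696
```

Run:
```python
from plant import *
from h import *
S=read_camera("side");T=read_camera("top");CS=cam(S);CT=cam(T)
s0=cv2.imread("pics/side0.png");t0=cv2.imread("pics/top0.png")
def blob(im,uv,n=14,th=75):
    u,v=[int(round(x)) for x in uv]; g=im[v-n:v+n,u-n:u+n].max(2)
    N,l,st,ce=cv2.connectedComponentsWithStats((g<th).astype(np.uint8))
    i=1+np.argmax(st[1:,4]); x,y,w,h,a=st[i]; return ce[i]+[u-n,v-n],(y+v-n,h,w,a)
def tri(a,b):
    A=[];B=[]
    for (K,Rw,o),uv in((CT,a),(CS,b)):
        d=Rw@np.linalg.solve(K,[*uv,1.]);d/=np.linalg.norm(d);P=np.eye(3)-np.outer(d,d);A.append(P);B.append(P@o)
    return np.linalg.lstsq(np.vstack(A),np.hstack(B),rcond=None)[0]
for nm,si,ti,p in(("start",s0,t0,[.4326,-.0285]),("now",S["pixels"],T["pixels"],[.5123,.0743])):
    cs,ms=blob(si,proj(CS,[*p,.07])); ct,mt=blob(ti,proj(CT,[*p,.088]))
    print(nm,"side c-pred",(cs-proj(CS,[*p,.07])).round(2),ms,"top",ct.round(1),mt,"xy@.088",onplane(CT,ct,.088).round(4),"tri",tri(ct,cs).round(4))
p=onplane(CT,ct,.088)[:2]-[.5614,-.0461];print("pin angle",np.degrees(np.arctan2(p[1],p[0])),"want 112.2")
a=cv2.resize(T["pixels"][170:290,250:410],(400,300),interpolation=cv2.INTER_CUBIC)
b=cv2.resize(S["pixels"][180:315,230:410],(400,300),interpolation=cv2.INTER_CUBIC)
cv2.imwrite("pics/f8.png",np.hstack([a,b]))
```

```text
start side c-pred [ 3.36 -4.48] (np.int32(269), np.int32(3), np.int32(3), np.int32(4)) top [325.9 277.7] (np.int32(273), np.int32(10), np.int32(9), np.int32(71)) xy@.088 [ 0.4314 -0.0288  0.088 ] tri [ 0.4271 -0.0302  0.0919]Traceback (most recent call last):
  File "<stdin>", line 15, in <module>
  File "<stdin>", line 8, in blob
    return _wrapfunc(a, 'argmax', axis=axis, out=out, **kwds)
    return bound(*args, **kwds)
ValueError: attempt to get argmax of an empty sequence
```

Run:
```python
from plant import *
from h import *
S=read_camera("side");T=read_camera("top");CS=cam(S);CT=cam(T)
s0=cv2.imread("pics/side0.png");t0=cv2.imread("pics/top0.png")
def blob(im,uv,n,th):
    u,v=[int(round(x)) for x in uv]; g=im[v-n:v+n,u-n:u+n].max(2)
    N,l,st,ce=cv2.connectedComponentsWithStats((g<th).astype(np.uint8))
    i=1+np.argmax(st[1:,4]); x,y,w,h,a=st[i]; return ce[i]+[u-n,v-n],(int(y+v-n),int(h),int(w),int(a))
for nm,si,ti,p in(("start",s0,t0,[.4326,-.0285]),("now",S["pixels"],T["pixels"],[.5123,.0743])):
    ct,mt=blob(ti,proj(CT,[*p,.088]),14,75); q=onplane(CT,ct,.088)[:2]
    for th in (100,120):
        cs,ms=blob(si,proj(CS,[*q,.07]),10,th); print(nm,th,"side c-pred",(cs-proj(CS,[*q,.07])).round(2),"top row rel",ms[0]-proj(CS,[*q,.088])[1],ms)
    d=q-[.5614,-.0461];print("  top xy",q.round(4),"angle",np.degrees(np.arctan2(d[1],d[0])).round(2))
a=cv2.resize(T["pixels"][170:290,250:410],(400,300),interpolation=cv2.INTER_CUBIC)
b=cv2.resize(S["pixels"][180:315,230:410],(400,300),interpolation=cv2.INTER_CUBIC)
cv2.imwrite("pics/f8.png",np.hstack([a,b]))
```

```text
start 100 side c-pred [ 0.52 -0.89] top row rel -2.3576156848309324 (268, 12, 9, 76)
start 120 side c-pred [ 0.58 -0.68] top row rel -2.3576156848309324 (268, 13, 9, 90)
  top xy [ 0.4314 -0.0288] angle 172.44
now 100 side c-pred [ 0.63 -0.9 ] top row rel -2.1968724091692593 (281, 12, 8, 71)
now 120 side c-pred [ 0.7  -0.73] top row rel -2.1968724091692593 (281, 13, 8, 82)
  top xy [0.5111 0.0742] angle 112.69
```

View pics/f8.png

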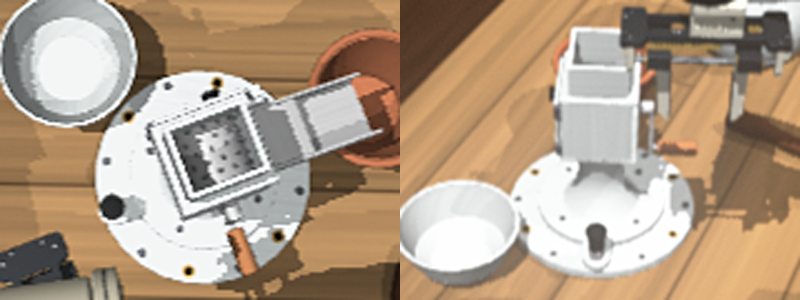

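```bash
python3 -c "
from plant import *
s=read_state();print(s['t'],s['force'],s['dq'].round(4));print(close_job())"
```

```text
18.275 [-0.00208809 -0.1728242  -0.64469288] [ 0.0029 -0.0043 -0.001   0.002   0.0022 -0.0016]
the job is handed in; nothing more can be done
None
```

The drum door is shut, the shredder is turned 60° clockwise with its spout over the mortar, and the index pin is back down in that hole. I handed the job in at 18.3 s of the 58 s allowed; it reports no verdict.

- **Door:** I pushed it shut with the closed fingers. It came up against a hard stop at about 20 N, at the offset expected for a shut door (the catch needs about 4 N). It looked flush in the side view afterwards. I did not measure the final door angle or sense the click itself.
- **Pin and swivel:** I lifted the pin about 10.7 mm, and the pull of about 9.9 N matched its spring. After the swing I lowered the pin, and the pull fell from 8.6 N to 4.6 N as it entered the hole, before I let go.
- **Grip on the knob:** The jaws stopped at 33 mm, so they held the 34 mm cap and not the 26 mm stem. A second try 7 mm lower gave the same reading, and the grip held through lift, swing and lowering.
- **Last checks:** The pin knob turned 59.75° between the first and last pictures. Its height in the side view agrees with the start to within 0.2 pixel, where a pin left up on the flange would show about 2 pixels.
- **Position offset:** By the camera, the pin sits about 0.5° from the hole angle I worked out. That is within the pin's play and the calibration error.
- **Everything else:** The bowl and mortar look unmoved in the last pictures, as does the pestle in the views that showed it. The arm was clear of everything at hand-in, with the wrist force near zero.

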